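Release the walnuts into the dish and stow the chute gate

TASK

Stand the handled dish upright on the shelf under the open mouth of the little walnut chute, then pull the flat steel gate up out of the chute so that all three walnuts roll into the dish. Leave the dish with the walnuts standing there, and put the gate away by sliding its blade down into the slot of the wooden block, fully home so that its grip rests on the block. Leave the mortar, brush holder and timer where they are.

Things in the scene. Friction and masses are not known exactly. Their poses are not given: they have to be found in the camera images.
- chute: Fixed wooden chute, channel sloping down 20 deg to its -y. Origin on the shelf right below the lip's middle; +y uphill, z up. Channel 54 mm wide inside, walls 48 high, 6 thick, y = 0 (lip) to 235 mm. Floor top 85 mm up at the lip, 10 thick: 75 mm free below; nothing under it for y = 0 to 60 mm. Gate posts at y = 62 to 98 mm, 172 high, 92 mm over all; rear legs at y = 215 mm; rear top 216 mm up.
- chute_lip (a point): The middle of the chute's mouth edge, on the channel floor, 85 mm above the shelf.
- gate: Lift-out gate, loose, 150 g: steel blade 76 (x) x 4 (y) x 75 mm (z), wooden grip 86 x 16 x 26 mm along its top (z = 75 to 101 mm). Origin at the middle of the blade's lower edge, z up. Starts upright in 6.5 mm grooves between the chute's posts at the chute's y = 80 mm, lower edge 118 mm above the shelf, holding back the walnuts; lifts straight up.
- slot_block: Fixed light wooden block, 120 (x) x 60 (y) x 95 mm (z), origin in the middle of its underside. In the middle of its top is one straight slot, 86 long along its x and 8 mm wide along its y, 85 mm deep, its mouth bevelled by 4 mm. With the gate home, the underside of the gate's grip rests on the block's top; either way round is right.
- slot_block_hole0 (a point): The middle of the slot's mouth, on the block's top, 95 mm above the shelf.
- dish: White round dish, loose, 300 g, 55 mm high, outside diameter 124 at the foot and 150 at the rim, wall 4, floor 6 mm thick. Origin in the middle of its underside, z up. A straight bar handle, 14 mm wide and 12 mm high (z = 40 to 52 mm), runs along the dish's own -y, from the wall to y = -153 mm; a good grip is at y = -115 mm.
- walnut0: Walnut 1 of 3, counted uphill from the gate: 42 mm long, 38 mm across, 20 g, loose in the chute's channel behind the gate. Origin at its centre.
- walnut1: Walnut 2 of 3, counted uphill from the gate: 42 mm long, 38 mm across, 20 g, loose in the chute's channel behind the gate. Origin at its centre.
- walnut2: Walnut 3 of 3, counted uphill from the gate: 42 mm long, 38 mm across, 20 g, loose in the chute's channel behind the gate. Origin at its centre.
- mortar: Three-legged stone mortar, 136 mm across, 110 mm high, bystander. Origin in the middle of its underside.
- brush_holder: Steel cup 76 mm across, 110 mm high, with two pastry brushes standing up to 210 mm, bystander. Origin in the middle of its underside.
- timer: Round plastic timer, 70 mm across, 56 mm high with its knob, bystander. Origin in the middle of its underside.
Things that resemble listed ones, but are neither listed nor needed, are in the scene too. There is more than one size of the gate; the job needs the larger. Leave any turquoise look-alike of the walnut1 alone.

How it is judged:
By the outcome, as a careful person would: the job done as asked, in the order asked, and still so for the second after the job is handed in, with the robot touching nothing.
It also fails if it takes over 61 s, if anything falls off the work surface, if the arm or the gripper's body presses on something with over 40 N, if the wrist force passes 120 N, or if a joint passes its speed limit or range.

ROBOT

A 6-joint arm with a two-finger parallel gripper is mounted at the origin on the work surface. World frame = base frame: x ahead of the robot, y to its left, z up, the work surface at z = 0. Lengths are in m, angles in rad, forces in N, time in s.
With the tool pointing down it reaches from about 0.375 to 0.75 m from the base axis. Payload 9 kg.
Tool frame: the origin (TCP) lies at the very end of the fingers, on their centre line; the grasp point (between the pads) lies 19 mm behind it; z points along the fingers, y is the line along which they close (so a half turn about z gives the same grasp; the last joint's range is limited). The gripper opens to 85 mm and grips with 20 to 120 N. Pads are 22 mm wide; open, the fingers measure 114 mm over their backs; the gripper's body (76 mm by 85 mm) begins 54 mm behind the grasp point. The pads swing forward as they close: fully open they stand 13 mm farther back than shut.
Start: joints at [-1.495, 0.104, 0.097, 1.564, 0, 1.353], TCP at [0.174, -0.574, 0.231] pointing down, gripper open.
Joint ranges: [-2.99, 2.99], [-0.84, 1.86], [-1.1, 1.16], [-1.84, 2.11], [-1.51, 1.56], [-3.14, 3.14]. Speed limits (rad/s): [2.22, 2.22, 2.57, 3.14, 3.14, 3.14].

INTERFACE

Orientations are given as a rotation vector (axis times angle).
In Python, from plant import ctrl gives the robot as it stands.
- The arm moves only by the tool jog_arm, never from a script. Its argument "targets" is a list of rows, each a list of 7 numbers: the shift along the tool's x, y, z each as a share of 25 cm, from -1 to 1, then the turn, a rotation vector about the tool's x, y, z each as a share of pi rad, from -1 to 1, then the opening, from 0 (shut) to 1 (fully open). A call has 1 to 5 rows; each row is the pose to reach, as a shift and turn from the pose commanded when the call began, along the tool's axes at that moment, turning the shorter way round; what a row does not reach only later rows make up. A row lasts 1/10 s, in which the tool goes at most 50 mm and 8.59 degrees, less where a joint would pass 70% of its speed; a pose out of reach is approached as far as the arm can. A call with a number of a shift or a turn outside -1 to 1 is refused whole. A call with a gripper value outside its range is refused whole. The fingers move at their own pace and stop on an object; "newtons" is the grip in N (left out, the last holds). Time passes only in rows, so rows that repeat a pose let the fingers close. It gives the time, the measured TCP pose, the force, the opening and the grip force at its end, in the units of the state.
- ctrl.observe(): the state, without advancing time (a new reading comes with each control period).
- ctrl.camera(name): name is "scene" or "top" or "wrist"; returns the picture (400x640x3 uint8, red, green, blue); there is no depth.
- ctrl.get_calibration(name): a dict with "fov_y" (degrees; the focal length in pixels is half the picture's height over the tangent of half this angle, whatever the lens; pixels are square), "cx", "cy" (the principal point, pixels), "camera_from_world" (4x4, takes a point from world to camera coordinates); the wrist camera has in their place "hand_eye" (4x4, takes a point from camera to tool coordinates, whose origin is the TCP and whose axes are the flange's). Camera axes: x right, y down, z forward; pixel columns grow to the right and rows downward; lengths in m; the calibration is good to about 2 mm. A picture is of the moment at which its call begins: read the wrist's pose just before it. get_calibration takes no time and is no camera call.
- ctrl.sign_off(): hands the job in; it is judged then, once.
Trained networks look in the newest picture that a camera, given by its name, has taken for a name from the list of things; names that differ only in an ending like _2 or _b are one class to them, and where a whole thing is asked for, a point or a joint stands for the part that bears it (a point fixed in the world has none). Each returns a list of dicts, best first, with "p" (0 to 1); they miss things now and then, are a little off and sometimes report something else, mostly with a low value. They report only what shows in the picture. A call takes as long as a camera call. They do not tell look-alikes from the thing itself.
- ctrl.trace(target, camera): "region" (400x640 bool, what is visible of it).
- ctrl.tip_of(target, camera): "point" ([x, y, z] in m, in world coordinates, good to about 4 mm: a listed point, or the origin of a listed thing).
The state is a dict: "time_s": time; "joints": joint angles; "joint_velocities": joint speeds; "tau": joint torques, N m; "position": TCP position; "ee_rot": TCP orientation; "ft_force": force on the tool from outside, world axes, zero at the start; "moment": the same for the moment, N m; "width": opening from 0.0 (shut) to 1.0 (fully open); "gripper_force": force on a finger pad.
Only numpy, scipy, OpenCV 4.12 (cv2) and the standard library are available. Lean on these libraries where they do the work, as an engineer would, in place of code of your own. Each camera call takes 0.05 s, during which the arm holds its last target. There are 200 camera calls.

## Working session

There is one attempt and no reset: what is moved stays moved. The work goes in short steps, Python scripts to look and compute and a tool call to move; the robot and the scene stay as the last step left them, time stands still between calls to the robot, and variables do not carry over. Pictures are saved under pics/ and viewed, at most 10 in all, crops included, and the job is handed in when it is done.

Besides the shell and the picture viewer there is one more tool, called by a JSON object that holds its "fn" and its "kwargs". jog_arm: Moves the arm, as the interface text tells. Its arguments: {"type":"object","properties":{"targets":{"type":"array"},"newtons":{"type":"number"}},"required":["targets"]}

```bash
mkdir -p pics; ls; cat > h.py <<'E'
from plant import ctrl
import numpy as np, cv2
def snap(n,f):
    im=ctrl.camera(n); cv2.imwrite('pics/'+f,cv2.cvtColor(im,cv2.COLOR_RGB2BGR)); return im
def proj(n,P):
    c=ctrl.get_calibration(n); f=200/np.tan(np.radians(c['fov_y'])/2)
    T=np.array(c['camera_from_world']); p=T[:3,:3]@np.array(P)+T[:3,3]
    return np.round([c['cx']+f*p[0]/p[2], c['cy']+f*p[1]/p[2]],1)
def ray(n,uv,z):
    c=ctrl.get_calibration(n); f=200/np.tan(np.radians(c['fov_y'])/2)
    T=np.array(c['camera_from_world']); R=T[:3,:3]
    o=-R.T@T[:3,3]; d=R.T@np.array([(uv[0]-c['cx'])/f,(uv[1]-c['cy'])/f,1])
    return o+d*(z-o[2])/d[2]
E
python3 - <<'E'
from h import *
s=ctrl.observe(); print({k:np.round(v,3) for k,v in s.items()})
for n in ('scene','top'):
    snap(n,n+'0.png')
    print(n,{k:np.round(v,3).tolist() for k,v in ctrl.get_calibration(n).items()})
    for t in ['chute_lip','chute','gate','slot_block','slot_block_hole0','dish','walnut0','walnut1','mortar','brush_holder','timer']:
        print(t,[(round(d['p'],2),np.round(d['point'],3).tolist(),proj(n,d['point']).tolist()) for d in ctrl.tip_of(t,n)[:4]])
E
```

```text
pics
{'time_s': np.float64(0.0), 'joints': array([-1.495,  0.105,  0.096,  1.564,  0.   ,  1.353]), 'joint_velocities': array([ 0.002, -0.   , -0.   , -0.   ,  0.   , -0.   ]), 'tau': array([-1.0000e-03, -5.5693e+01,  5.0365e+01,  1.7000e-02, -0.0000e+00,
       -0.0000e+00]), 'position': array([ 0.174, -0.574,  0.231]), 'ee_rot': array([-3.106, -0.46 , -0.   ]), 'ft_force': array([-0.388, -0.589,  0.632]), 'moment': array([-0.019,  0.012, -0.037]), 'gripper_force': np.float64(0.0), 'width': np.float64(1.004)}
scene {'fov_y': 50.673, 'cx': 318.01, 'cy': 202.164, 'camera_from_world': [[-0.793, 0.609, 0.001, 0.494], [0.378, 0.494, -0.783, -0.097], [-0.477, -0.62, -0.623, 1.383], [0.0, 0.0, 0.0, 1.0]]}
chute_lip [(0.72, [0.507, 0.137, 0.082], [391.9, 243.6])]
chute [(0.94, [0.503, 0.138, 0.001], [389.7, 266.4]), (0.55, [0.542, 0.306, 0.169], [445.8, 267.2])]
gate [(0.69, [0.694, -0.342, -0.001], [229.5, 201.3]), (0.63, [0.522, 0.213, 0.112], [413.1, 255.7])]
slot_block [(0.6, [0.659, -0.113, 0.0], [282.2, 238.1])]
slot_block_hole0 [(0.83, [0.651, -0.116, 0.098], [281.7, 208.1]), (0.27, 
[... 1195 characters left out ...]
, [344.2, 173.9])]
slot_block_hole0 [(0.98, [0.658, -0.112, 0.091], [345.1, 165.6])]
dish [(0.97, [0.456, -0.128, -0.004], [350.5, 244.7])]
walnut0 [(0.76, [0.547, 0.304, 0.172], [172.7, 205.5]), (0.56, [0.527, 0.235, 0.144], [204.7, 214.8]), (0.55, [0.538, 0.272, 0.155], [188.3, 209.9]), (0.43, [0.639, 0.264, 0.02], [208.9, 179.1])]
walnut1 [(0.76, [0.547, 0.304, 0.172], [172.7, 205.5]), (0.56, [0.527, 0.235, 0.144], [204.7, 214.8]), (0.55, [0.538, 0.272, 0.155], [188.3, 209.9]), (0.43, [0.639, 0.264, 0.02], [208.9, 179.1])]
mortar [(0.7, [0.757, 0.08, 0.0], [276.1, 139.4])]
brush_holder [(0.6, [0.556, -0.435, -0.001], [460.7, 208.3])]
timer [(0.87, [0.696, -0.341, -0.003], [424.7, 159.3])]
```

View pics/top0.png

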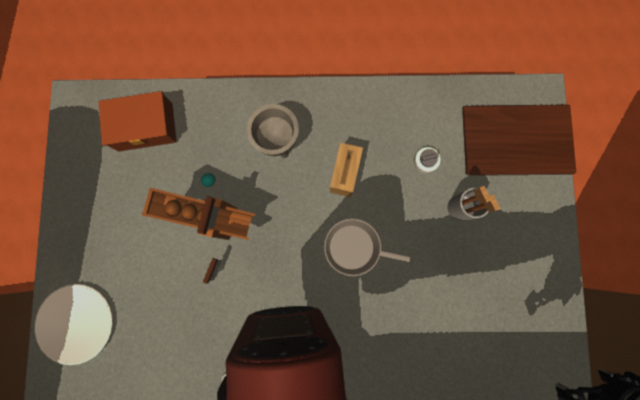

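View pics/scene0.png

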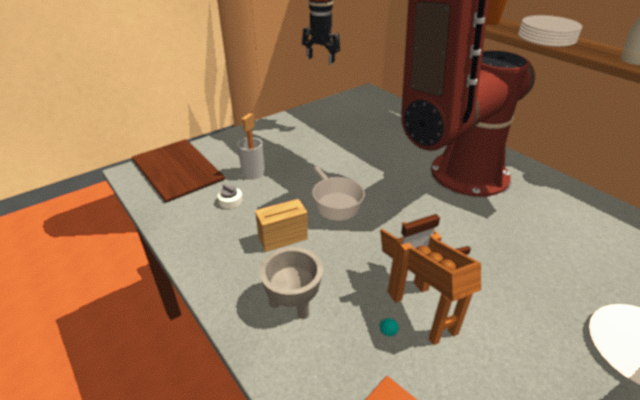

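The top view shows the dish at (352,247) with its handle to (409,260), the chute mouth at (250,225), and the gate at (207,217). The slot block is at (346,167), and the small decoy gate lies at (210,270). The scene view agrees. Next I'll get the directions.

```bash
python3 - <<'E'
from h import *
im=cv2.imread('pics/top0.png')
def reg(t,near):
    best=None
    for d in ctrl.trace(t,'top'):
        r=d['region']; ys,xs=np.nonzero(r)
        if len(xs)==0: continue
        c=(xs.mean(),ys.mean()); print(t,round(d['p'],2),np.round(c),len(xs))
        if best is None and np.hypot(c[0]-near[0],c[1]-near[1])<25: best=r
    return best
def axis(P):
    c=P.mean(0); u=np.linalg.svd(P[:,:2]-c[:2])[2][0]; return np.round(c,4),np.round(u,3),round(np.degrees(np.arctan2(u[1],u[0])),1)
r=reg('dish',(355,247)); ys,xs=np.nonzero(r); m=xs>384
print('handle',axis(np.array([ray('top',p,.052) for p in zip(xs[m],ys[m])])))
m2=xs<380; 
(cx,cy),rad=cv2.minEnclosingCircle(np.c_[xs[m2],ys[m2]].astype(np.float32)); print('dish rim',ray('top',(cx,cy),.055),rad, np.linalg.norm(ray('top',(cx+rad,cy),.055)-ray('top',(cx,cy),.055)))
r=reg('slot_block',(346,167)); ys,xs=np.nonzero(r); g=cv2.cvtColor(im,cv2.COLOR_BGR2GRAY)
print('block',axis(np.array([ray('top',p,.095) for p in zip(xs,ys)])))
e=cv2.erode(r.astype(np.uint8),np.ones((5,5)))>0; th=np.percentile(g[e],12); ys,xs=np.nonzero(e&(g<th))
print('slot',th,axis(np.array([ray('top',p,.095) for p in zip(xs,ys)])))
r=reg('gate',(210,217)); ys,xs=np.nonzero(r); print('gate',axis(np.array([ray('top',p,.219) for p in zip(xs,ys)])))
r=reg('chute',(200,212)); ys,xs=np.nonzero(r); print('chute',axis(np.array([ray('top',p,.15) for p in zip(xs,ys)])))
E
```

```text
dish 0.63 [355. 248.] 2755
handle (array([ 0.4243, -0.244 ,  0.052 ]), array([-0.221, -0.975]), np.float64(-102.8))
dish rim [ 0.44882591 -0.12946345  0.055     ] 28.90605354309082 0.07538939128844363
slot_block 0.75 [345. 170.] 1221
block (array([ 0.6455, -0.1121,  0.095 ]), array([-0.974,  0.226]), np.float64(166.9))
slot 93.0 (array([ 0.6258, -0.1066,  0.095 ]), array([-0.972,  0.234]), np.float64(166.5))
gate 0.63 [208. 216.] 494
gate 0.59 [212. 270.] 231
gate 0.3 [189. 212.] 228
gate (array([0.5166, 0.2053, 0.219 ]), array([-0.969,  0.249]), np.float64(165.6))
chute 0.79 [200. 214.] 2282
chute (array([0.5272, 0.2442, 0.15  ]), array([-0.243, -0.97 ]), np.float64(-104.0))
```

```bash
cat >> h.py <<'E'
from scipy.spatial.transform import Rotation as Ro
def plan(pos,yaw):
    "row for TCP pos, tool down, tool y axis at yaw deg (mod 180 choice is the caller's)"
    s=ctrl.observe(); R=Ro.from_rotvec(s['ee_rot']); y=np.array([np.cos(np.radians(yaw)),np.sin(np.radians(yaw)),0]); z=np.array([0,0,-1.])
    T=Ro.from_matrix(np.c_[np.cross(y,z),y,z])
    d=R.inv().apply(np.array(pos)-s['position'])/.25; t=(R.inv()*T).as_rotvec()/np.pi
    print('t',round(s['time_s'],2),'at',np.round(s['position'],4),'yaw',np.round(np.degrees(np.arctan2(*R.apply([0,1,0])[[1,0]])),1),'row',np.round(d,4).tolist(),np.round(t,4).tolist())
E
python3 - <<'E'
from h import *
plan([.4265,-.241,.16],-12.8)
E
```

```text
t 1.4 at [ 0.1738 -0.5743  0.2313] yaw -73.2 row [1.3537, -0.9834, 0.2852] [0.0, 0.0, -0.3354]
```

{"fn": "jog_arm", "kwargs": {"targets": [[0.7, -0.5, 0.05, 0, 0, -0.24, 0.6], [0.7, -0.5, 0.05, 0, 0, -0.24, 0.6], [0.7, -0.5, 0.05, 0, 0, -0.24, 0.6], [0.7, -0.5, 0.05, 0, 0, -0.24, 0.6], [0.7, -0.5, 0.05, 0, 0, -0.24, 0.6]]}}

```text
time_s: 1.9
position: [0.3072, -0.4006, 0.2189]
ee_rot: [-2.716, -1.579, -0.001]
ft_force: [-0.1, -0.2, -0.0]
width: 0.601
gripper_force: 0.0
```

```bash
python3 - <<'E'
from h import *
plan([.4265,-.241,.16],-12.8)
E
```

```text
t 1.9 at [ 0.3072 -0.4006  0.2189] yaw -29.7 row [0.7909, 0.0986, 0.2364] [0.0001, -0.0002, -0.0937]
```

{"fn": "jog_arm", "kwargs": {"targets": [[0.791, 0.099, 0.236, 0, 0, -0.094, 0.6], [0.791, 0.099, 0.236, 0, 0, -0.094, 0.6], [0.791, 0.099, 0.236, 0, 0, -0.094, 0.6], [0.791, 0.099, 0.236, 0, 0, -0.094, 0.6], [0.791, 0.099, 0.236, 0, 0, -0.094, 0.6]]}}

```text
time_s: 2.4
position: [0.4273, -0.2412, 0.1582]
ee_rot: [-2.457, -1.954, -0.001]
ft_force: [-0.4, -0.4, 0.3]
width: 0.602
gripper_force: 0.0
```

```bash
python3 - <<'E'
from h import *
snap('wrist','w1.png'); c=ctrl.get_calibration('wrist'); print({k:np.round(v,3).tolist() for k,v in c.items()})
s=ctrl.observe()
print([(round(d['p'],2),np.round(d['point'],4).tolist()) for d in ctrl.tip_of('dish','wrist')[:3]])
plan([.4265,-.241,.027],-12.8)
E
```

```text
{'fov_y': 58.922, 'cx': 317.929, 'cy': 198.274, 'hand_eye': [[0.0, -0.966, -0.258, 0.064], [1.0, 0.0, -0.0, -0.0], [0.0, -0.258, 0.966, -0.143], [0.0, 0.0, 0.0, 1.0]]}
[(0.81, [0.4482, -0.1276, 0.0008])]
t 2.5 at [ 0.4264 -0.2442  0.1594] yaw -13.1 row [0.0123, -0.0021, 0.5296] [-0.0002, -0.0001, -0.0017]
```

View pics/w1.png

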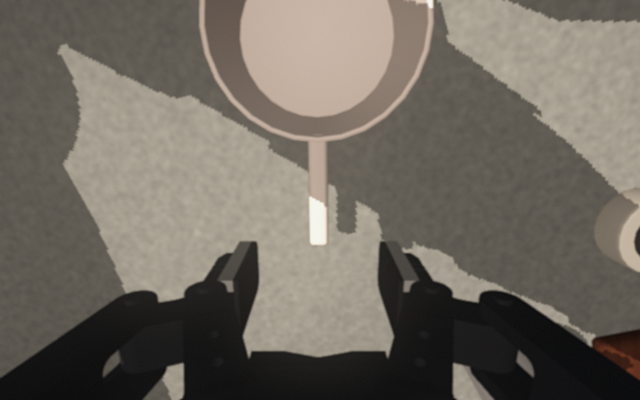

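The handle is at column 318, centred between the fingers, and its tip at row 245 works out 39 mm beyond the grip point, as it should. Next I'll go down and grip.

{"fn": "jog_arm", "kwargs": {"targets": [[0.005, -0.002, 0.53, 0, 0, 0, 0.6], [0.005, -0.002, 0.53, 0, 0, 0, 0.6], [0.005, -0.002, 0.53, 0, 0, 0, 0.6], [0.005, -0.002, 0.53, 0, 0, 0, 0], [0.005, -0.002, 0.53, 0, 0, 0, 0]], "newtons": 110}}

```text
time_s: 3.0
position: [0.4254, -0.2454, 0.0285]
ee_rot: [2.464, 1.948, -0.0]
ft_force: [0.7, -0.5, 1.1]
width: 0.27
gripper_force: 0.0
```

{"fn": "jog_arm", "kwargs": {"targets": [[0, 0, 0, 0, 0, 0, 0], [0, 0, 0, 0, 0, 0, 0], [0, 0, 0, 0, 0, 0, 0], [0, 0, 0, 0, 0, 0, 0], [0, 0, 0, 0, 0, 0, 0]], "newtons": 110}}

```text
time_s: 3.5
position: [0.4268, -0.2463, 0.0299]
ee_rot: [2.46, 1.946, -0.001]
ft_force: [-3.7, -3.9, 7.3]
width: 0.138
gripper_force: 108.4
```

```bash
python3 - <<'E'
from h import *
plan([.499-.0255,.102-.112,.033],-13.5)
for i in range(1):
  snap('top','top1.png')
  print([(round(d['p'],2),np.round(d['point'],4).tolist()) for t in('dish','chute_lip','gate') for d in ctrl.tip_of(t,'top')[:2]])
E
```

```text
t 3.5 at [ 0.4268 -0.2463  0.0299] yaw -13.3 row [0.9626, -0.0355, -0.0162] [0.001, 0.0012, 0.0011]
[(0.63, [0.4555, -0.131, -0.0003]), (0.56, [0.505, 0.1332, 0.0858]), (0.49, [0.5588, -0.4335, -0.0032]), (0.61, [0.5197, 0.2129, 0.1209]), (0.51, [0.392, 0.2403, -0.0002])]
```

{"fn": "jog_arm", "kwargs": {"targets": [[0, 0, -0.04, 0, 0, 0, 0], [0.15, -0.006, -0.04, 0, 0, 0, 0], [0.3, -0.012, -0.04, 0, 0, 0, 0], [0.45, -0.018, -0.04, 0, 0, 0, 0], [0.5, -0.02, -0.04, 0, 0, 0, 0]]}}

```text
time_s: 4.2
position: [0.4497, -0.1185, 0.0379]
ee_rot: [-2.46, -1.953, -0.001]
ft_force: [0.0, -0.6, -4.0]
width: 0.138
gripper_force: 107.5
```

```bash
python3 - <<'E'
from h import *
snap('scene','s1.png')
plan([.472,-.016,.038],-13.5)
E
```

```text
t 4.25 at [ 0.4499 -0.1182  0.0378] yaw -13.1 row [0.4184, -0.0066, -0.0003] [-0.0, -0.0003, 0.0023]
```

View pics/s1.png

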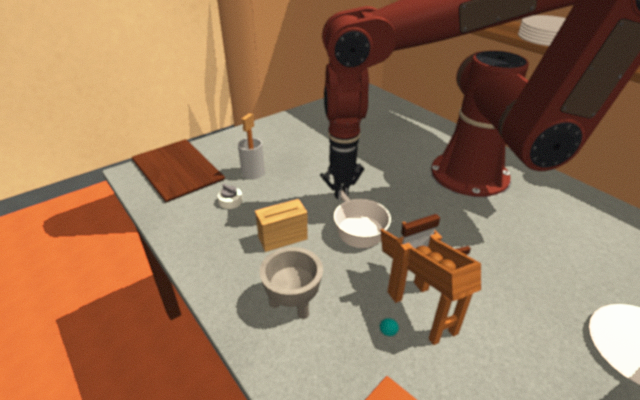

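The dish is lifted level at (362,222), short of the chute mouth. I'll carry on under the lip.

{"fn": "jog_arm", "kwargs": {"targets": [[0.13, -0.002, 0, 0, 0, 0, 0], [0.25, -0.004, 0, 0, 0, 0, 0], [0.36, -0.006, 0, 0, 0, 0, 0], [0.42, -0.007, 0, 0, 0, 0, 0], [0.42, -0.007, 0, 0, 0, 0, 0]]}}

```text
time_s: 4.75
position: [0.4723, -0.0179, 0.0377]
ee_rot: [2.461, 1.952, 0.0]
ft_force: [0.6, 0.6, -2.7]
width: 0.138
gripper_force: 107.5
```

```bash
python3 - <<'E'
from h import *
print(np.round(ctrl.observe()['ft_force'],1))
plan([.472,-.016,.03],-13.5)
for n in ('scene','top'):
  ctrl.camera(n)
  print([(t,round(d['p'],2),np.round(d['point'],4).tolist()) for t in('dish','chute_lip') for d in ctrl.tip_of(t,n)[:2]])
im=snap('wrist','w2.png')
E
```

```text
[ 0.6  0.6 -2.7]
t 4.75 at [ 0.4723 -0.0179  0.0377] yaw -13.2 row [0.007, -0.0027, 0.0309] [0.0001, 0.0, 0.0019]
[('chute_lip', 0.6, [0.507, 0.1394, 0.0855])]
[('dish', 0.71, [0.5041, 0.0958, 0.0022]), ('chute_lip', 0.57, [0.506, 0.1331, 0.0841])]
```

View pics/w2.png

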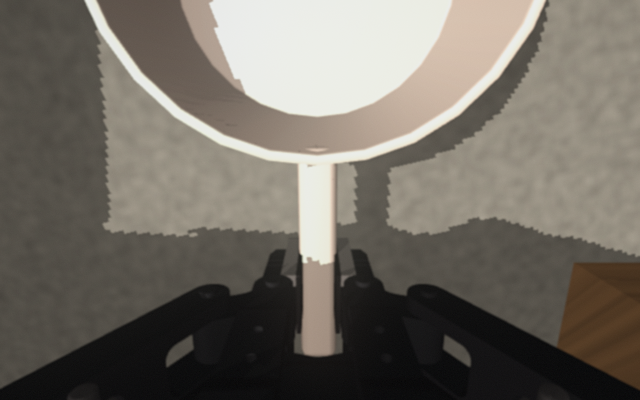

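The dish is held straight, with its handle at column 318. I'll lower it, release, and rise.

{"fn": "jog_arm", "kwargs": {"targets": [[0, 0, 0.02, 0, 0, 0, 0], [0, 0, 0.037, 0, 0, 0, 0], [0, 0, 0.037, 0, 0, 0, 0], [0, 0, 0.037, 0, 0, 0, 0.5], [0, 0, 0.037, 0, 0, 0, 0.5]]}}

```text
time_s: 5.6
position: [0.4722, -0.0188, 0.0281]
ee_rot: [2.463, 1.95, 0.001]
ft_force: [-1.0, 0.1, -0.5]
width: 0.467
gripper_force: 0.0
```

{"fn": "jog_arm", "kwargs": {"targets": [[0, 0, 0, 0, 0, 0, 0.5], [0, 0, -0.15, 0, 0, 0, 0.5], [0, 0, -0.35, 0, 0, 0, 0.5], [0, 0, -0.55, 0, 0, 0, 0.5], [0, 0, -0.75, 0, 0, 0, 0.5]]}}

```text
time_s: 6.1
position: [0.4716, -0.0186, 0.2173]
ee_rot: [-2.463, -1.95, -0.0]
ft_force: [2.0, -0.1, -0.3]
width: 0.502
gripper_force: 0.0
```

```bash
python3 - <<'E'
from h import *
for n in ('scene','top'):
  snap(n,n+'2.png')
  print([(t,round(d['p'],2),np.round(d['point'],4).tolist()) for t in('dish','chute_lip','gate') for d in ctrl.tip_of(t,n)[:2]])
plan([.522,.2125,.27],76.2)
E
```

```text
[('dish', 0.7, [0.4996, 0.096, 0.0031]), ('chute_lip', 0.69, [0.5066, 0.1399, 0.0866]), ('gate', 0.88, [0.5205, 0.2129, 0.1145]), ('gate', 0.55, [0.4982, 0.0967, 0.0019])]
[('chute_lip', 0.18, [0.5479, 0.304, 0.1728]), ('gate', 0.88, [0.5217, 0.213, 0.1182]), ('gate', 0.63, [0.3911, 0.2383, -0.0011])]
t 6.5 at [ 0.4712 -0.0185  0.2138] yaw -13.3 row [0.9461, -0.015, -0.2245] [-0.0006, -0.0007, -0.4971]
```

{"fn": "jog_arm", "kwargs": {"targets": [[0.1, 0, -0.2, 0, 0, -0.497, 0.5], [0.9, -0.015, -0.32, 0, 0, -0.497, 0.5], [0.9, -0.015, -0.32, 0, 0, -0.497, 0.5], [0.9, -0.015, -0.32, 0, 0, -0.497, 0.5], [0.9, -0.015, -0.32, 0, 0, -0.497, 0.5]]}}

```text
time_s: 7.0
position: [0.5184, 0.1976, 0.2936]
ee_rot: [-1.569, -2.72, 0.002]
ft_force: [0.6, -1.3, -0.2]
width: 0.5
gripper_force: 0.0
```

```bash
python3 - <<'E'
from h import *
plan([.5225,.2135,.30],76.2)
E
```

```text
t 7.0 at [0.5184 0.1976 0.2936] yaw 30.0 row [0.047, 0.0459, -0.0257] [-0.0004, -0.0003, -0.2564]
```

{"fn": "jog_arm", "kwargs": {"targets": [[0.047, 0.046, -0.026, 0, 0, -0.256, 0.5], [0.047, 0.046, -0.026, 0, 0, -0.256, 0.5], [0.047, 0.046, -0.026, 0, 0, -0.256, 0.5], [0.047, 0.046, -0.026, 0, 0, -0.256, 0.5], [0.047, 0.046, -0.026, 0, 0, -0.256, 0.5]]}}

```text
time_s: 7.5
position: [0.5225, 0.2115, 0.2994]
ee_rot: [-0.463, -3.105, 0.001]
ft_force: [0.1, 0.5, 0.3]
width: 0.502
gripper_force: 0.0
```

{"fn": "jog_arm", "kwargs": {"targets": [[0, 0, 0, 0, 0, -0.017, 0.5], [0, 0, 0, 0, 0, -0.017, 0.5]]}}

```text
time_s: 7.7
position: [0.5225, 0.2114, 0.2997]
ee_rot: [-0.389, -3.115, 0.001]
ft_force: [-0.2, -0.1, 0.4]
width: 0.497
gripper_force: 0.0
```

```bash
cat >> h.py <<'E'
def wray(uv,z,s):
    c=ctrl.get_calibration('wrist'); f=200/np.tan(np.radians(c['fov_y'])/2); H=np.array(c['hand_eye']); R=Ro.from_rotvec(s['ee_rot'])
    o=R.apply(H[:3,3])+s['position']; d=R.apply(H[:3,:3]@np.array([(uv[0]-c['cx'])/f,(uv[1]-c['cy'])/f,1]))
    return o+d*(z-o[2])/d[2]
E
python3 - <<'E'
from h import *
s=ctrl.observe()
snap('wrist','w3.png')
print([(round(d['p'],2),np.round(d['point'],4).tolist()) for d in ctrl.tip_of('gate','wrist')[:3]])
for d in ctrl.trace('gate','wrist')[:2]:
    r=d['region']; ys,xs=np.nonzero(r)
    if len(xs): print(round(d['p'],2),cv2.minAreaRect(np.c_[xs,ys].astype(np.float32)),[np.round(wray(p,.219,s),4).tolist() for p in cv2.boxPoints(cv2.minAreaRect(np.c_[xs,ys].astype(np.float32)))])
plan([.5225,.2135,.187],76.2)
E
```

```text
[(0.96, [0.5229, 0.2147, 0.1205]), (0.64, [0.3914, 0.2389, 0.0013]), (0.54, [0.7533, 0.0772, -0.0005])]
0.74 ((312.1307373046875, 34.16524887084961), (13.905683517456055, 70.15748596191406), 6.654425144195557) [[0.4365, 0.2215, 0.219], [0.4015, 0.2357, 0.219], [0.4042, 0.2431, 0.219], [0.4394, 0.2293, 0.219]]
0.61 ((320.3482666015625, 199.14535522460938), (128.24989318847656, 25.67496681213379), 88.21009063720703) [[0.4755, 0.214, 0.219], [0.4789, 0.2297, 0.219], [0.5642, 0.2118, 0.219], [0.5604, 0.1945, 0.219]]
t 7.85 at [0.5227 0.2114 0.3003] yaw 75.6 row [0.0025, 0.008, 0.4533] [-0.0002, -0.0003, -0.0032]
```

View pics/w3.png

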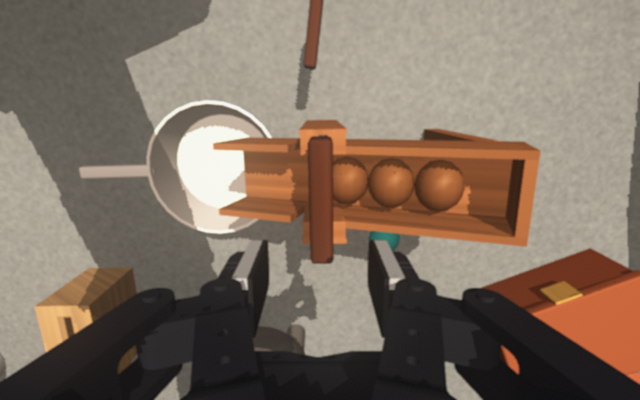

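The gate grip is centred at about (320,199), between the fingers. The three walnuts wait behind it and the dish is under the mouth. Next I'll go down and grip the gate.

{"fn": "jog_arm", "kwargs": {"targets": [[0.008, 0.005, 0.15, 0, 0, -0.003, 0.5], [0.008, 0.005, 0.3, 0, 0, -0.003, 0.5], [0.008, 0.005, 0.4, 0, 0, -0.003, 0.5], [0.008, 0.005, 0.453, 0, 0, -0.003, 0.5], [0.008, 0.005, 0.453, 0, 0, -0.003, 0]], "newtons": 70}}

```text
time_s: 8.35
position: [0.5203, 0.213, 0.186]
ee_rot: [-0.376, -3.116, 0.001]
ft_force: [0.2, 0.6, -0.8]
width: 0.349
gripper_force: 0.0
```

{"fn": "jog_arm", "kwargs": {"targets": [[0, 0, 0, 0, 0, 0, 0], [0, 0, 0, 0, 0, 0, 0], [0, 0, 0, 0, 0, 0, 0], [0, 0, 0, 0, 0, 0, 0], [0, 0, 0, 0, 0, 0, 0]]}}

```text
time_s: 8.85
position: [0.522, 0.2137, 0.1889]
ee_rot: [0.375, 3.117, 0.002]
ft_force: [0.7, 5.2, 3.2]
width: 0.175
gripper_force: 69.4
```

{"fn": "jog_arm", "kwargs": {"targets": [[0, 0, -0.08, 0, 0, 0, 0], [0, 0, -0.2, 0, 0, 0, 0], [0, 0, -0.32, 0, 0, 0, 0], [0, 0, -0.44, 0, 0, 0, 0], [0, 0, -0.52, 0, 0, 0, 0]]}}

```text
time_s: 9.35
position: [0.5217, 0.2126, 0.3202]
ee_rot: [0.376, 3.117, -0.001]
ft_force: [0.0, 0.9, -0.3]
width: 0.176
gripper_force: 68.9
```

{"fn": "jog_arm", "kwargs": {"targets": [[0, 0, 0, 0, 0, 0, 0], [0, 0, 0, 0, 0, 0, 0], [0, 0, 0, 0, 0, 0, 0], [0, 0, 0, 0, 0, 0, 0], [0, 0, 0, 0, 0, 0, 0]]}}

```text
time_s: 9.85
position: [0.521, 0.213, 0.3168]
ee_rot: [-0.375, -3.118, 0.001]
ft_force: [-0.2, -0.2, -0.9]
width: 0.174
gripper_force: 68.9
```

```bash
python3 - <<'E'
from h import *
im=snap('scene','s3.png'); cv2.imwrite('pics/s3c.png',cv2.resize(cv2.imread('pics/s3.png')[100:350,250:550],None,fx=2,fy=2))
ctrl.camera('top')
for n in ('scene','top'):
  print(n,[(t,round(d['p'],2),np.round(d['point'],4).tolist()) for t in('dish','walnut0','gate') for d in ctrl.tip_of(t,n)[:4]])
plan([.655,-.113,.29],76.6)
E
```

```text
scene [('dish', 0.92, [0.5005, 0.0982, 0.0006]), ('walnut0', 0.7, [0.6378, 0.2689, 0.0204]), ('walnut0', 0.65, [0.4954, 0.0969, 0.0283]), ('walnut0', 0.54, [0.4877, 0.0613, 0.0293]), ('walnut0', 0.52, [0.5159, 0.1382, 0.0228]), ('gate', 0.68, [0.5184, 0.2081, 0.2438])]
top [('dish', 0.96, [0.5018, 0.0959, -0.0008]), ('dish', 0.21, [0.5586, -0.4354, -0.0028]), ('walnut0', 0.68, [0.5163, 0.1385, 0.0247]), ('walnut0', 0.62, [0.6388, 0.2686, 0.0206]), ('walnut0', 0.56, [0.4986, 0.1023, 0.0286]), ('walnut0', 0.45, [0.4833, 0.0581, 0.0266]), ('gate', 0.95, [0.521, 0.2135, 0.2439]), ('gate', 0.8, [0.3913, 0.2402, 0.0003])]
t 10.25 at [0.5213 0.2132 0.3178] yaw 76.3 row [-0.8292, -1.1404, 0.1112] [-0.0, 0.0, -0.0018]
```

View pics/s3c.png

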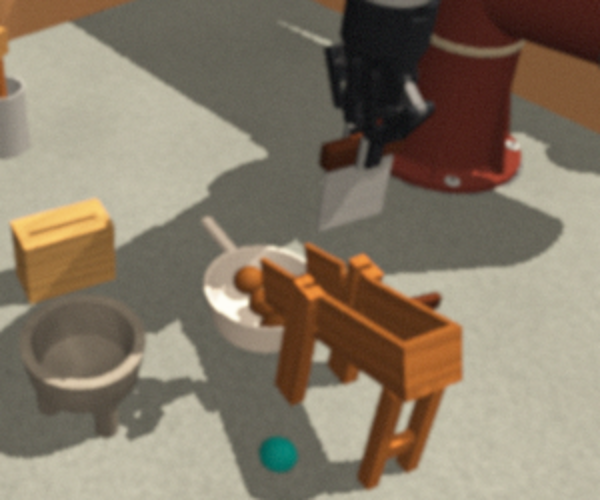

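All three walnuts are in the dish, at about (250,280) in the crop, and the gate hangs free of the chute. Next is the slot block.

{"fn": "jog_arm", "kwargs": {"targets": [[-0.11, -0.14, 0, 0, 0, 0, 0], [-0.22, -0.29, 0, 0, 0, 0, 0], [-0.33, -0.44, 0.02, 0, 0, 0, 0], [-0.44, -0.59, 0.05, 0, 0, 0, 0], [-0.55, -0.74, 0.08, 0, 0, 0, 0]]}}

```text
time_s: 10.75
position: [0.6115, -0.001, 0.2978]
ee_rot: [0.375, 3.118, -0.0]
ft_force: [0.6, 0.2, -1.1]
width: 0.175
gripper_force: 68.9
```

```bash
python3 - <<'E'
from h import *
plan([.656,-.1135,.245],76.7)
E
```

```text
t 10.75 at [ 0.6115 -0.001   0.2978] yaw 76.3 row [-0.2794, -0.3948, 0.2112] [-0.0, 0.0002, -0.0024]
```

{"fn": "jog_arm", "kwargs": {"targets": [[-0.11, -0.14, 0.05, 0, 0, -0.0024, 0], [-0.2, -0.28, 0.12, 0, 0, -0.0024, 0], [-0.28, -0.38, 0.18, 0, 0, -0.0024, 0], [-0.28, -0.395, 0.21, 0, 0, -0.0024, 0], [-0.28, -0.395, 0.21, 0, 0, -0.0024, 0]]}}

```text
time_s: 11.25
position: [0.6548, -0.1124, 0.2434]
ee_rot: [-0.366, -3.117, -0.001]
ft_force: [0.6, 1.0, -0.8]
width: 0.18
gripper_force: 69.0
```

```bash
python3 - <<'E'
from h import *
s=ctrl.observe(); snap('wrist','w4.png'); cv2.imwrite('pics/w4c.png',cv2.resize(cv2.imread('pics/w4.png')[0:330,160:480],None,fx=1.8,fy=1.8))
print([(t,round(d['p'],2),np.round(d['point'],4).tolist()) for t in ('slot_block_hole0','gate') for d in ctrl.tip_of(t,'wrist')[:3]])
for n in ('scene','top'):
  ctrl.camera(n)
  print(n,[(t,round(d['p'],2),np.round(d['point'],4).tolist()) for t in('slot_block_hole0','gate') for d in ctrl.tip_of(t,n)[:2]])
plan([.656,-.1135,.245],76.7)
E
```

```text
[('gate', 0.9, [0.6546, -0.1115, 0.1729])]
scene [('slot_block_hole0', 0.61, [0.6542, -0.1169, 0.0976]), ('gate', 0.68, [0.6536, -0.115, 0.1733]), ('gate', 0.17, [0.503, 0.1377, 0.0842])]
top [('slot_block_hole0', 0.53, [0.6955, -0.3404, 0.0025]), ('gate', 0.48, [0.3895, 0.2395, 0.0022])]
t 11.7 at [ 0.6557 -0.1112  0.2459] yaw 76.7 row [-0.0034, -0.0087, 0.0037] [-0.0001, 0.0003, 0.0003]
```

View pics/w4c.png

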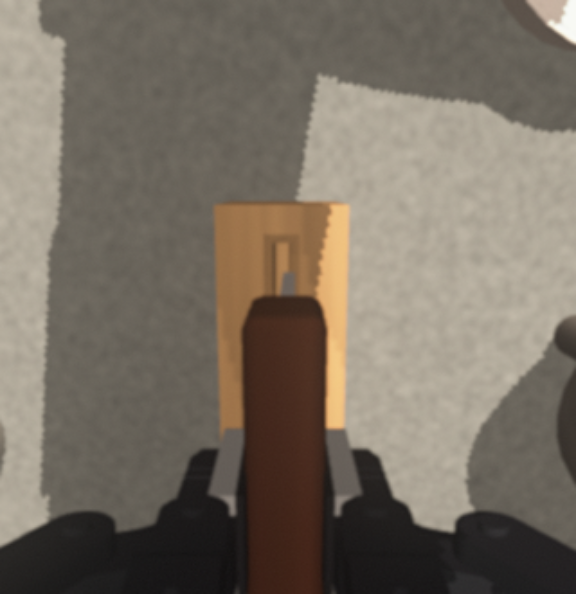

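The slot's centre shows at crop column 282 and the blade's edge at 288, so the blade is about 2 mm to the tool's +y side. I'll correct that, lower to just above the mouth and check again.

{"fn": "jog_arm", "kwargs": {"targets": [[-0.01, -0.009, 0.1, 0, 0, 0, 0], [-0.01, -0.009, 0.2, 0, 0, 0, 0], [-0.01, -0.009, 0.27, 0, 0, 0, 0], [-0.01, -0.009, 0.28, 0, 0, 0, 0], [-0.01, -0.009, 0.28, 0, 0, 0, 0]]}}

```text
time_s: 12.2
position: [0.6573, -0.1143, 0.1754]
ee_rot: [-0.363, -3.12, -0.0]
ft_force: [-0.0, 0.1, -0.6]
width: 0.177
gripper_force: 68.9
```

```bash
python3 - <<'E'
from h import *
snap('wrist','w5.png'); cv2.imwrite('pics/w5c.png',cv2.resize(cv2.imread('pics/w5.png')[80:280,240:400],None,fx=3,fy=3))
plan([.656,-.1135,.091],76.7)
E
```

```text
t 12.25 at [ 0.6577 -0.1145  0.1764] yaw 76.7 row [0.0081, 0.0024, 0.3415] [-0.0001, 0.0003, 0.0001]
```

View pics/w5c.png

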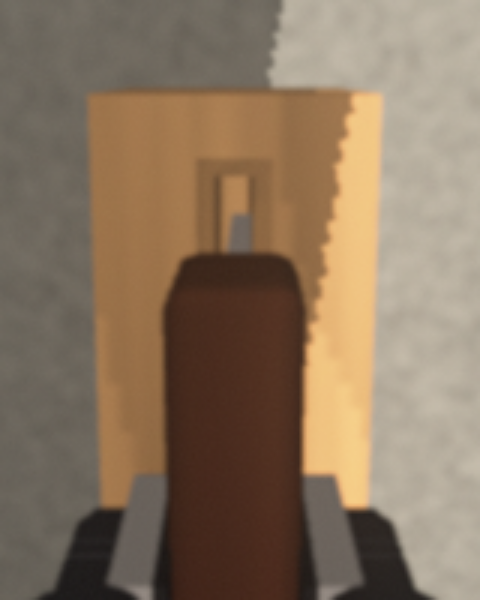

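The blade (column 240) sits about 1 mm to the +y side of the slot's centre (235) and is aligned with it. I'll shift 1 mm and insert.

{"fn": "jog_arm", "kwargs": {"targets": [[0, -0.004, 0.03, 0, 0, 0, 0], [0, -0.004, 0.1, 0, 0, 0, 0], [0, -0.004, 0.18, 0, 0, 0, 0], [0, -0.004, 0.26, 0, 0, 0, 0], [0, -0.004, 0.31, 0, 0, 0, 0]]}}

```text
time_s: 12.75
position: [0.657, -0.1154, 0.0967]
ee_rot: [-0.364, -3.12, -0.0]
ft_force: [0.2, -0.3, -1.4]
width: 0.177
gripper_force: 68.9
```

{"fn": "jog_arm", "kwargs": {"targets": [[0, 0, 0.01, 0, 0, 0, 0], [0, 0, 0.02, 0, 0, 0, 0], [0, 0, 0.02, 0, 0, 0, 0]]}}

```text
time_s: 13.05
position: [0.6576, -0.1156, 0.0955]
ee_rot: [0.363, 3.119, -0.001]
ft_force: [-6.4, 1.5, 11.9]
width: 0.173
gripper_force: 76.6
```

The fingertips have met the block's top (z 0.095) before the gate was fully home. I'll release it, let it drop, and press it down from above.

{"fn": "jog_arm", "kwargs": {"targets": [[0, 0, -0.022, 0, 0, 0, 0], [0, 0, -0.022, 0, 0, 0, 0.4], [0, 0, -0.022, 0, 0, 0, 0.4], [0, 0, -0.022, 0, 0, 0, 0.4], [0, 0, -0.022, 0, 0, 0, 0.4]]}}

```text
time_s: 13.55
position: [0.6572, -0.1155, 0.098]
ee_rot: [-0.364, -3.12, 0.0]
ft_force: [0.1, 0.0, 0.3]
width: 0.399
gripper_force: 0.0
```

{"fn": "jog_arm", "kwargs": {"targets": [[0, 0, -0.1, 0, 0, 0, 0.4], [0, 0, -0.25, 0, 0, 0, 0.4], [0, 0, -0.4, 0, 0, 0, 0], [0, 0, -0.4, 0, 0, 0, 0], [0, 0, -0.4, 0, 0, 0, 0]]}}

```text
time_s: 14.05
position: [0.6579, -0.1157, 0.1993]
ee_rot: [0.364, 3.118, -0.001]
ft_force: [-0.4, -0.0, -0.5]
width: 0.001
gripper_force: 0.0
```

```bash
python3 - <<'E'
from h import *
snap('wrist','w6.png'); snap('scene','s6.png')
print([(n,t,round(d['p'],2),np.round(d['point'],4).tolist()) for n in ('wrist','scene') for t in ('slot_block','gate') for d in ctrl.tip_of(t,n)[:2]])
plan([.656,-.1135,.13],76.7)
a=cv2.imread('pics/w6.png')[:, 120:520]; b=cv2.resize(cv2.imread('pics/s6.png')[140:300,220:380],(400,400))
cv2.imwrite('pics/c6.png',np.hstack([a,b]))
E
```

```text
[('wrist', 'slot_block', 0.64, [0.6561, -0.1104, 0.001]), ('wrist', 'gate', 0.83, [0.657, -0.1192, 0.0218]), ('scene', 'slot_block', 0.86, [0.6571, -0.1125, -0.0024])]
t 14.35 at [ 0.6567 -0.1153  0.197 ] yaw 76.7 row [0.0039, 0.0062, 0.2682] [0.0001, -0.0006, 0.0]
```

View pics/c6.png

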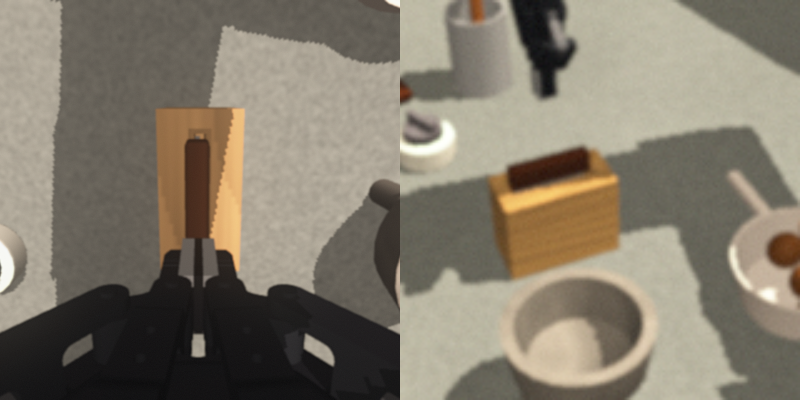

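The gate dropped into the slot with its grip on the block (estimated lower edge z 0.022, where home is 0.020). A light press with closed fingers will confirm it.

{"fn": "jog_arm", "kwargs": {"targets": [[0, 0.0, 0.13, 0, 0, 0, 0], [0, 0, 0.25, 0, 0, 0, 0], [0, 0, 0.28, 0, 0, 0, 0], [0, 0, 0.295, 0, 0, 0, 0], [0, 0, 0.305, 0, 0, 0, 0]]}}

```text
time_s: 14.85
position: [0.6577, -0.1157, 0.1231]
ee_rot: [0.364, 3.119, -0.001]
ft_force: [-0.2, 1.3, 0.1]
width: -0.001
gripper_force: 0.0
```

{"fn": "jog_arm", "kwargs": {"targets": [[0, 0, 0.005, 0, 0, 0, 0], [0, 0, 0.01, 0, 0, 0, 0]]}}

```text
time_s: 15.05
position: [0.658, -0.1158, 0.1211]
ee_rot: [0.364, 3.118, -0.001]
ft_force: [-2.8, 0.8, 18.1]
width: 0.002
gripper_force: 9.4
```

Contact came at z 0.121, exactly the height of a fully seated grip's top. I'll retreat and do a final check.

{"fn": "jog_arm", "kwargs": {"targets": [[0, 0, -0.1, 0, 0, 0, 0], [0, 0, -0.3, 0, 0, 0, 0], [0, 0, -0.5, 0, 0, 0, 0], [0, 0, -0.5, 0, 0, 0, 0], [0, 0, -0.5, 0, 0, 0, 0]]}}

```text
time_s: 15.55
position: [0.6583, -0.1159, 0.2472]
ee_rot: [0.363, 3.116, -0.002]
ft_force: [-0.7, -0.1, -0.9]
width: 0.004
gripper_force: 0.0
```

```bash
python3 - <<'E'
from h import *
for n in ('scene','top'):
  ctrl.camera(n)
  print(n,[(t,round(d['p'],2),np.round(d['point'],3).tolist()) for t in('dish','walnut0','gate','mortar','brush_holder','timer') for d in ctrl.tip_of(t,n)[:4]])
print(np.round(ctrl.observe()['joint_velocities'],3))
E
```

```text
scene [('dish', 0.66, [0.502, 0.101, 0.001]), ('walnut0', 0.58, [0.487, 0.061, 0.029]), ('walnut0', 0.55, [0.638, 0.266, 0.018]), ('walnut0', 0.46, [0.496, 0.106, 0.029]), ('walnut0', 0.45, [0.515, 0.139, 0.025]), ('mortar', 0.78, [0.756, 0.079, 0.003]), ('mortar', 0.22, [0.49, 0.058, 0.029]), ('brush_holder', 0.64, [0.557, -0.43, 0.002]), ('brush_holder', 0.56, [0.516, 0.138, 0.026]), ('timer', 0.89, [0.694, -0.344, 0.002])]
top [('walnut0', 0.55, [0.642, 0.266, 0.021]), ('gate', 0.66, [0.392, 0.237, -0.0]), ('mortar', 0.81, [0.755, 0.077, 0.001]), ('brush_holder', 0.57, [0.558, -0.433, -0.0]), ('timer', 0.83, [0.696, -0.34, -0.002])]
[ 0.001 -0.     0.     0.001  0.001  0.001]
```

```bash
python3 -c "
from plant import ctrl
print(ctrl.sign_off())"
```

```text
the job is handed in; nothing more can be done
None
```

I handed the job in at about 16 s of the 61 s allowed: the dish stands under the chute mouth with all three walnuts in it, the larger gate is fully home in the block's slot, and the mortar, brush holder and timer are where they were.

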